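# Pop the cake and trap it

### The job

Pop the pressed almond cake out of the cake press: with one finger push the round ejector button beside the chute fully down and keep it down, and with the other finger stop the cake on the chute as it slides away, before it runs off the lower end. Finish while holding: the button still down and the cake at rest on the chute against the finger, ready to be looked over. Do not grip, squeeze or lift the cake, and leave the other things on the table where they are.

Things in the scene. Friction and masses are not known exactly. Their poses are not given: they have to be found in the camera images.
- ejector (a joint): stroke of the ejector button, a plain steel plunger 31 mm across: 0 = up (at rest), 0.010 m = fully down; spring 1.5 N at first, 4 N fully down, returns when let go. Pressing raises the floor of the mould pocket by as much; at about 0.008 the cake comes free and runs down the chute in about 0.25 s, so the stopping finger must come down in the chute together with the pressing one.
- ejector_top (a point): centre of the top face of the ejector button; it goes down with the button. At rest it is 75 mm above the table. The button stands in an aluminium housing 42 mm across, whose top is 60 mm above the table.
- chute_stop (a point): point on the chute floor, on its middle line, 54 mm above the table; the button centre is 72 mm away horizontally along this frame's +y. A fingertip here at the height of the pressed button top (65 mm above the table, 11 mm over the floor) stops the cake. x: down the slope along the floor (28 degrees below level, away from the robot's side), y: level, across, towards the button, z: square to the floor.
- chute_end (a point): middle of the open lower edge of the chute floor, 53 mm down the slope from chute_stop, same axes. Beyond it is a low aluminium catch tin, too late for the cake. The steel chute is 61 mm wide between rails 13 mm high.
- pocket (a point): centre of the mouth of the round mould pocket (58 mm across, 8 mm deep at rest) in the chute's floor, 90.5 mm up the slope from chute_stop (x = -0.0905 in its frame); same axes.
- cake_mid (a point): centre (half-way up) of the pressed almond cake, a rigid smooth disc 50 mm across and 18 mm thick, 48 to 72 g; z is its flat axis. It starts in the pocket, 10 mm of it showing. Held on the chute its centre is 9 mm above the chute's floor.
- cake: the same cake; origin at the centre of its underside.
- spare_cake: bystander, a cake like the other, 50 mm across, 18 mm thick, lying on the table beside the chute; origin at the centre of its underside.
- paddle: bystander, a dark wooden mould paddle 205 x 75 x 30 mm on the table on the button side of the press; origin under the centre of its blade.
- cutter: bystander, a steel cutter ring 60 mm across, 35 mm high, near the lower end; origin at the centre of its underside.
- almond_jar: bystander, an amber glass jar 80 mm across, 110 mm high; origin at the centre of its underside.
- bowl: bystander, a white bowl 140 mm across, 60 mm high; origin at the centre of its underside.
- brush: bystander, a pastry brush about 200 mm long with a wooden handle, lying on the table on the other side from the button; origin under its middle.
Things that resemble listed ones, but are neither listed nor needed, are in the scene too. Leave any pink look-alike of the cake alone.

How it is judged (in metres and radians):
On the way, in this order (a step that is already met when the one before it is completed fails the run):
1. the ejector button is pressed with a finger (value of joint ejector above 0.006 m and contact force between the fingers and ejector above 0.5 N).
2. the popped cake is stopped on the chute by a finger while the button is held down (value of joint ejector above 0.007 m and x of cake_mid in the frame of chute_stop between -0.07 and 0.035 m and y of cake_mid in the frame of chute_stop between -0.012 and 0.012 m and z of cake_mid in the frame of chute_stop between 0.003 and 0.018 m and contact force between the fingers and cake above 0.03 N and contact force between the fingers and ejector above 0.5 N and linear speed of cake below 0.02 m/s), for 0.2 s.
At the end, for the whole second after the job is handed in: through the last second: button at least 7 mm down under a finger; cake on the chute floor (centre 3 to 18 mm above it, within 12 mm of the middle line, 70 mm up-slope to 35 mm down-slope of chute_stop), at rest (under 20 mm/s), leaning on a finger (over 0.03 N) (all of step 2); the arm keeps its last pose, push and grip.
It fails at once if the cake runs off the lower end of the chute (x of cake_mid in the frame of chute_stop above 0.053 m).
It fails at once if the cake is lifted off the chute (z of cake_mid in the frame of chute_stop above 0.032 m).
It fails at once if the cake is squeezed (over 20 N) (contact force between the fingers and cake above 20 N).
It fails at once if another thing on the table is disturbed (moved 20 mm) (distance of any of spare_cake, paddle, cutter, almond_jar, bowl, brush from where it was at the start of the episode above 0.02 m).
It also fails if it takes over 29 s, if anything falls off the work surface, if the arm or the gripper's body presses on something with over 40 N, if the wrist force passes 120 N, or if a joint passes its speed limit or range.

### The arm

A 7-joint arm with a two-finger parallel gripper is mounted at the origin on the work surface. World frame = base frame: x ahead of the robot, y to its left, z up, the work surface at z = 0. Lengths are in mm, angles in rad, forces in N, time in s.
With the tool pointing down it reaches from about 400 to 875 mm from the base axis. Payload 4.4 kg.
Tool frame: the origin (TCP) lies at the very end of the fingers, on their centre line; the grasp point (between the pads) lies 19 mm behind it; y points along the fingers, x is the direction in which the jaws open and shut, and the axes are right-handed (so a half turn about y gives the same grasp; the last joint's range is limited). The gripper opens to 85 mm and grips with 20 to 120 N. Pads are 22 mm wide; open, the fingers measure 114 mm over their backs; the gripper's body (76 mm by 85 mm) begins 54 mm behind the grasp point. The pads swing forward as they close: fully open they stand 13 mm farther back than shut.
Start: joints at [1.115, 0.628, 0.038, 1.517, -0.027, 0.996, -0.02], TCP at [247.03, -601.244, 231.313] pointing down, gripper open.
Joint ranges: [-3.06, 3.06], [-0.37, 2.12], [-1.25, 1.32], [0.18, 2.47], [-1.1, 4.24], [0.23, 1.98], [-2.94, 2.94]. Speed limits (rad/s): [2.57, 2.57, 3.14, 3.14, 3.14, 3.14, 3.14].

### API

Orientations are given as [roll, pitch, yaw] about the fixed x, y, z axes, in that order (R = Rz(yaw) Ry(pitch) Rx(roll)).
In Python, from cell import readout, eyes, finish_job gives the robot as it stands. The module is installed in compiled form; this text tells all that it offers.
- The arm moves only by the tool apply_moves, never from a script. Its argument "commands" is a list that holds one entry, the list of rows, each a list of 6 numbers: the shift along the tool's x, y, z in units of 0.04 m (1.0 is 0.04 m), then the turn, a rotation vector about the tool's x, y, z in units of 5 degrees (1.0 is 5 degrees). A call has 1 to 8 rows; each row shifts and turns the pose as measured when the row begins, along the tool's axes as they then stand; what a row does not reach is not made up. A row lasts 1/12 s, in which the tool goes at most 41.7 mm and 7.16 degrees, less where a joint would pass 70% of its speed; a pose out of reach is approached as far as the arm can. A call with a number of a shift or a turn outside -1 to 1 is refused whole. A call with a gripper value outside its range is refused whole. "claw" is the finger opening in mm, from 0 to 85.4, set as the call begins (left out, the last holds). The fingers move at their own pace and stop on an object; the grip force is fixed at half the most. Time passes only in rows, so rows that do not move let the fingers close. It gives the time, the measured TCP pose, the force and the opening at its end, in the units of the state.
- readout.read_state(): the state, without advancing time (a new reading comes with each control period).
- eyes.get_image(name): name is "side" or "top"; returns a dict with "image" (384x512x3 uint8, red, green, blue), "mtx" (3x3 intrinsics, pixels), "k1" (the pictures are not rectified: a ray, as slopes to the right and down, at radius r is drawn at 1 + k1 r^2 times it, then the intrinsics apply), "rvec" (rotation vector, rad) and "tvec" (3), from world to camera coordinates, as OpenCV has them. Camera axes: x right, y down, z forward; pixel columns grow to the right and rows downward; lengths in mm; the calibration is good to about 2 mm. A picture is of the moment at which its call begins. There is no depth.
- finish_job(): hands the job in, once; it reports no verdict.
The state is a dict: "clock": time; "qpos": joint angles; "qd": joint speeds; "tau": joint torques, N m; "eef_pos": TCP position; "tool_rot": TCP orientation; "force": force on the tool from outside, world axes, zero at the start; "torque": the same for the moment, N m; "width": finger opening in mm.
Only numpy, scipy, OpenCV 4.12 (cv2) and the standard library are available. Lean on these libraries where they do the work, as an engineer would, in place of code of your own. Each camera call takes 0.05 s, during which the arm holds its last target. There are 200 camera calls.

## Working session

There is one attempt and no reset: what is moved stays moved. The work goes in short steps, Python scripts to look and compute and a tool call to move; the robot and the scene stay as the last step left them, time stands still between calls to the robot, and variables do not carry over. Pictures are saved under pics/ and viewed, about 8 in all and at most 12, crops included, and the job is handed in when it is done.

Besides the shell and the picture viewer there is one more tool, called after "Emit:" as name(argument=value, ...) on one line, values as JSON. apply_moves: Moves the arm, as the interface text tells. Shifts and turns lie within -1 to 1; 1 stands for 0.04 m of shift or 5 degrees of turn. Its arguments: {"type":"object","properties":{"commands":{"type":"array"},"claw":{"type":"number"}},"required":["commands"]}

```bash
mkdir -p pics; cat > h.py <<'E'
import numpy as np, cv2
from cell import readout, eyes
from scipy.spatial.transform import Rotation as R
def ray(d,u,v):
    K=d["mtx"];x=(u-K[0][2])/K[0][0];y=(v-K[1][2])/K[1][1]
    k=float(np.ravel(d["k1"])[0]); a,b=x,y
    for _ in range(20):
        s=1+k*(a*a+b*b); a,b=x/s,y/s
    M=cv2.Rodrigues(np.array(d["rvec"],float))[0]; t=np.array(d["tvec"],float).ravel()
    return -M.T@t, M.T@np.array([a,b,1.])
def onz(d,u,v,z):
    c,r=ray(d,u,v); return c+r*(z-c[2])/r[2]
def proj(d,p):
    M=cv2.Rodrigues(np.array(d["rvec"],float))[0]
    return cv2.projectPoints(np.array(p,float).reshape(-1,1,3),np.array(d["rvec"],float),np.array(d["tvec"],float),np.array(d["mtx"],float),np.array([float(np.ravel(d["k1"])[0]),0,0,0]))[0].reshape(-1,2)
def save(d,name,crop=None,f=1):
    im=d["image"][:,:,::-1]
    if crop: im=im[crop[1]:crop[3],crop[0]:crop[2]]
    cv2.imwrite("pics/"+name,cv2.resize(im,None,fx=f,fy=f,interpolation=cv2.INTER_CUBIC))
E
python3 - <<'E'
from h import *
import pickle
D={n:eyes.get_image(n) for n in("top","side")}
pickle.dump(D,open("d0.pkl","wb"))
a=np.hstack([D["top"]["image"],D["side"]["image"]])
for n in D: save(D[n],n+"0.png",None,1.5); print(n,ray(D[n],256,192))
print(readout.read_state())
E
```

```text
top (array([485.65827746, -53.37808255, 920.39310427]), array([ 0.0526297 , -0.00174094, -0.99865246]))
side (array([ 123.73311929,  752.91417225, 1005.4281725 ]), array([ 0.29415129, -0.60485769, -0.74026965]))
{'clock': 0.1, 'qpos': array([ 1.11522101,  0.62926358,  0.03844197,  1.51829223, -0.02702109,
        0.99629308, -0.02001043]), 'qd': array([-0.00167928, -0.00199594,  0.00100247, -0.00207543,  0.00065753,
       -0.00011992, -0.00029751]), 'tau': array([ 4.08174150e-03, -5.64532149e+01,  1.23053681e+00, -1.93972760e+01,
        1.12090204e-02,  5.40234701e-03,  7.14790531e-06]), 'eef_pos': array([ 246.80466161, -600.70230839,  230.46679518]), 'tool_rot': array([-1.57079566,  0.00173866, -1.18104121]), 'force': array([-0.18026586, -0.44753452, -0.43413355]), 'torque': array([ 0.00752417, -0.01266424, -0.00940548]), 'width': 85.47897849474552}
```

View pics/top0.png

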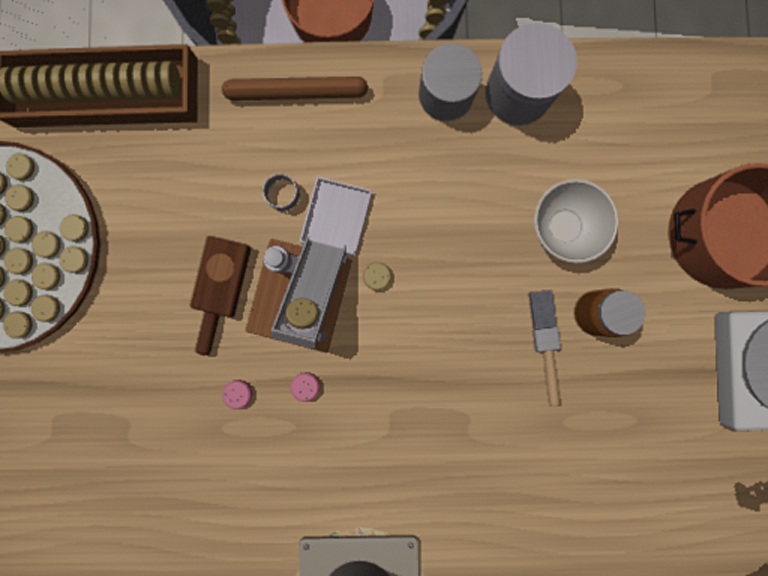

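View pics/side0.png

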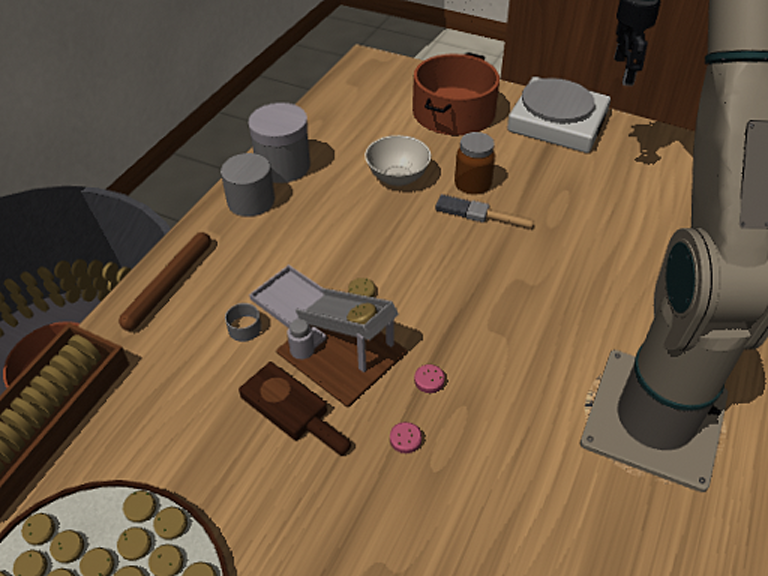

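In the top view the cake in the pocket is at (302,312)/1.5. It could be confused with the spare cake (377,276), the pink look-alikes (237,394) and (305,387), and the tray cakes on the left. The button is at (275,258)/1.5, on the housing left of the chute. I choose the cake in the chute pocket and check it in a close crop.

```bash
python3 - <<'E'
from h import *
import pickle
D=pickle.load(open("d0.pkl","rb"))
t=D["top"]["image"][110:240,150:260,::-1]; s=D["side"]["image"][170:260,160:290,::-1]
T=cv2.resize(t,None,fx=3.5,fy=3.5,interpolation=cv2.INTER_CUBIC);S=cv2.resize(s,None,fx=3,fy=3,interpolation=cv2.INTER_CUBIC)
o=np.zeros((max(len(T),len(S)),T.shape[1]+S.shape[1],3),np.uint8);o[:len(T),:T.shape[1]]=T;o[:len(S),T.shape[1]:]=S
print(o.shape,T.shape);cv2.imwrite("pics/crop.png",o)
E
```

```text
(455, 775, 3) (455, 385, 3)
```

View pics/crop.png

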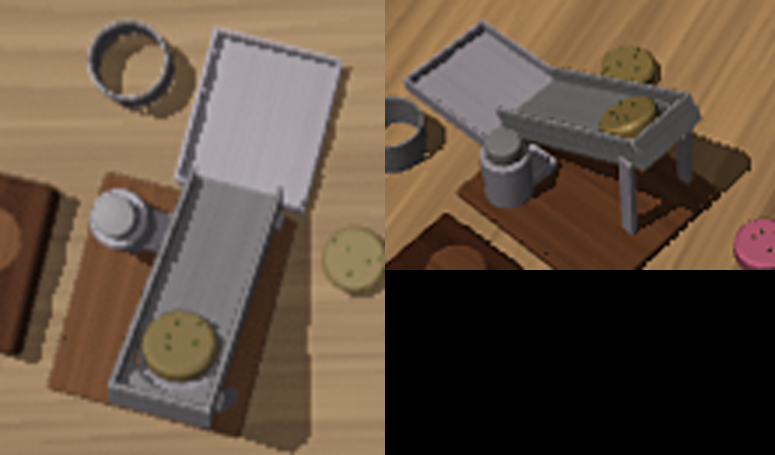

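The crop shows the pressed cake in the chute pocket at top px (201.4,207.7) and side px (241.7,207.7). The button is at top px (184,171.7) and side px (200,218.3). The paddle, ring and spare cake are clear to the sides. Next I'll measure these and cross-check the frame.

```bash
python3 - <<'E'
from h import *
import pickle
D=pickle.load(open("d0.pkl","rb"));t,s=D["top"],D["side"]
def cen(d,u,v,lo,hi,r):
    h=cv2.cvtColor(d["image"],cv2.COLOR_RGB2HSV);m=cv2.inRange(h,lo,hi);k=np.zeros_like(m);cv2.circle(k,(int(u),int(v)),r,255,-1)
    n,l,st,c=cv2.connectedComponentsWithStats(m&k); i=1+np.argmax(st[1:,4]); return c[i],st[i]
for d,p in((t,(201,208)),(s,(242,208)),(t,(184,171)),(s,(200,218))):
    print(p,cv2.cvtColor(d["image"],cv2.COLOR_RGB2HSV)[p[1]-1:p[1]+2,p[0]].tolist())
def tri(a,b):
    c1,r1=ray(t,*a);c2,r2=ray(s,*b);A=np.c_[r1,-r2];x=np.linalg.lstsq(A,c2-c1,rcond=None)[0];p,q=c1+r1*x[0],c2+r2*x[1];return (p+q)/2,np.linalg.norm(p-q)
print("cake",cen(t,201,208,(18,90,60),(32,255,255),16),cen(s,242,208,(18,90,60),(32,255,255),14))
B1,B2=(184.,171.7),(200.,218.3);C1,C2=(201.4,207.7),(241.7,207.0)
b=onz(t,*B1,75);c=onz(t,*C1,105.3)
print("btn",b,tri(B1,B2),onz(s,*B2,75));print("cake",c,tri(C1,C2),onz(s,*C2,105.3))
v=(c-b)[:2];yaw=np.arctan2(v[1],v[0])-np.arctan2(-72,-75.2);print("dist",np.hypot(*v),np.hypot(75.2,72),"yaw",np.degrees(yaw))
f=lambda u,w:(150+u/3.5,110+w/3.5)
# rail ends (outer tops) : lower end z=54-53*s+13c ; upper ~?
l=onz(t,*f(190,181),41);print("lower rails",l,onz(t,*f(281,193),41))
# mould floor edge across lower end direction
d=onz(t,*f(281,193),41)-l;print("across yaw",np.degrees(np.arctan2(d[1],d[0]))+90)
for ps in([(118,385),(211,408)],):
    q=[onz(t,*f(*p),120) for p in ps];d=q[1]-q[0];print(q,np.degrees(np.arctan2(d[1],d[0]))+90)
# tool
st=readout.read_state();print(R.from_euler("xyz",st["tool_rot"]).as_matrix().round(3))
# side-view shape along: paddle / board
E
```

```text
(201, 208) [[20, 109, 131], [20, 109, 131], [20, 110, 132]]
(242, 208) [[20, 139, 108], [20, 137, 108], [20, 138, 105]]
(184, 171) [[165, 3, 152], [170, 5, 153], [165, 3, 153]]
(200, 218) [[12, 11, 115], [6, 11, 115], [10, 13, 117]]
cake (array([200.79268293, 208.34146341]), array([191, 199,  21,  20, 328], dtype=int32)) (array([240.74054054, 208.61081081]), array([231, 202,  19,  14, 185], dtype=int32))
btn [583.2889808  120.48772254  75.        ] (array([584.84557293, 122.92878848,  63.68993787]), np.float64(0.5415909791973275)) [579.57357747 130.56536344  75.        ]
cake [494.1095834   74.07505926 105.3       ] (array([493.43362207,  74.27770191, 101.9571016 ]), np.float64(1.5546237589902896)) [491.33549184  76.52049452 105.3       ]
dist 100.53407498868866 104.11071030398362 yaw -16.260293809728683
lower rails [611.76212774  75.42576632  41.        ] [601.68292384   9.25470583  41.        ]
across yaw -8.660746003118348
[array([466.37795947, 112.94617975, 120.        ]), array([450.20588321,  51.8362244 , 120.        ])] -14.82289769986994
[[ 0.38  -0.001  0.925]
 [-0.925  0.002  0.38 ]
 [-0.002 -1.     0.   ]]
```

```bash
python3 - <<'E'
from h import *
import pickle
from scipy.optimize import brentq
D=pickle.load(open("d0.pkl","rb"));t,s=D["top"],D["side"]
f=lambda u,w:(150+u/3.5,110+w/3.5)
for a,b in(((118,385),(190,181)),((211,408),(281,195))):
    n=np.cross(ray(t,*f(*a))[1],ray(t,*f(*b))[1])
    y=brentq(lambda y:n@[np.cos(y)*np.cos(.4887),np.sin(y)*np.cos(.4887),-np.sin(.4887)],-1,.6);print("rail yaw",np.degrees(y))
def draw(b,yaw,nm):
    x=np.array([np.cos(yaw),np.sin(yaw),0]);y=np.array([-x[1],x[0],0]);c,sn=np.cos(.4887),np.sin(.4887)
    X=x*c+np.array([0,0,-sn]);Z=np.cross(X,y); S=np.r_[b[:2]-72*y[:2],54.]
    a=np.linspace(0,2*np.pi,60)[:,None]
    L=[np.r_[b[:2],75]+15.5*(np.cos(a)*x+np.sin(a)*y),np.r_[b[:2],60]+21*(np.cos(a)*x+np.sin(a)*y),S-90.5*X+10*Z+25*(np.cos(a)*X+np.sin(a)*y)]
    k=np.linspace(-130,53,60)[:,None]
    L+= [S+k*X+30.5*y+13*Z,S+k*X-30.5*y+13*Z,S+53*X+np.linspace(-30.5,30.5,40)[:,None]*y]
    ims=[]
    for d,(x0,y0,x1,y1),F in((t,(155,130,245,240),4),(s,(160,170,280,260),3.5)):
        im=cv2.resize(d["image"][y0:y1,x0:x1,::-1],None,fx=F,fy=F,interpolation=cv2.INTER_CUBIC)
        for l in L:
            for p in ((proj(d,l)+.5-[x0,y0])*F).astype(int): cv2.circle(im,tuple(map(int,p)),0,(0,255,0),-1)
        ims.append(im)
    h=max(map(len,ims));cv2.imwrite(nm,np.hstack([np.pad(i,((0,h-len(i)),(0,0),(0,0))) for i in ims]))
    print("stop",S)
draw(np.array([583.3,120.5]),np.radians(-16),"pics/ov.png")
E
```

```text
rail yaw -14.411069489481514
rail yaw -15.680523108356656
stop [563.45411038  51.28915789  54.        ]
```

View pics/ov.png

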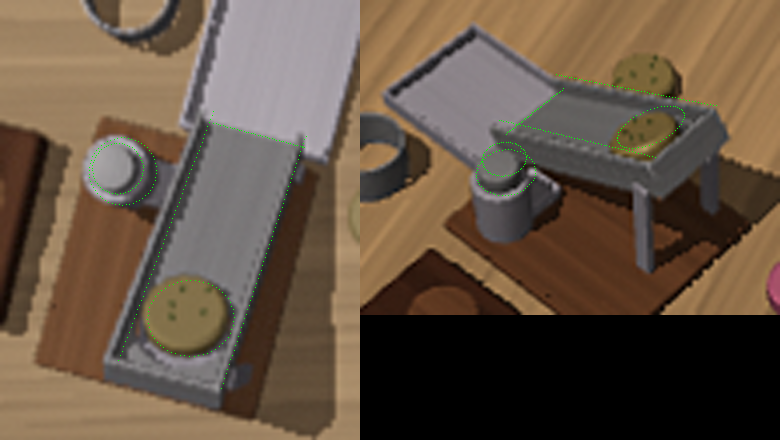

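The overlay sits about 1 px off, with the true scene a bit further toward +y and +x. I'll correct that later and start the transfer at height now.

Emit:
apply_moves(commands=[[[-0.64, 0, 0.7, 0, 0, 0], [-0.64, 0, 0.7, 0, 0, 0], [-0.64, 0, 0.7, 0, 0, 0], [-0.64, 0, 0.7, 0, 0, 0], [-0.64, 0, 0.7, 0, 0, 0], [-0.64, 0, 0.7, 0, 0, 0], [-0.64, 0, 0.7, 0, 0, 0], [-0.64, 0, 0.7, 0, 0, 0]]], claw=58)

```text
clock: 0.77
eef_pos: [373.1, -324.4, 225.0]
tool_rot: [-1.579, 0.002, -1.2]
force: [1.6, -0.1, -0.0]
width: 58.1
```

```bash
python3 - <<'E'
from h import *
import pickle
from scipy.optimize import least_squares
D=pickle.load(open("d0.pkl","rb"));t,s=D["top"],D["side"]
# hand-picked points (crop -> true px with half-pixel correction)
T=lambda u,w:np.array([(u+.5)/4-.5+155,(w+.5)/4-.5+130]);S_=lambda u,w:np.array([(u-360+.5)/3.5-.5+160,(w+.5)/3.5-.5+170])
def pts(p):
    b=np.array([p[0],p[1]]);yaw=p[2];x=np.array([np.cos(yaw),np.sin(yaw),0]);y=np.array([-x[1],x[0],0]);c,sn=np.cos(.4887),np.sin(.4887)
    X=x*c+np.array([0,0,-sn]);Z=np.cross(X,y);S=np.r_[b-72*y[:2],54.]
    return np.array([np.r_[b,75],S-90.5*X+10*Z]),S
m=[(t,0,T(113,166)),(s,0,S_(503,163)),(t,1,T(186,314)),(s,1,S_(645,130))]
r=lambda p:np.concatenate([proj(d,pts(p)[0][i])[0]-q for d,i,q in m])
o=least_squares(r,[583,121,-.27]);print(o.x,np.degrees(o.x[2]),o.fun.round(1),pts(o.x)[1])
E
```

```text
[ 5.84330598e+02  1.23894780e+02 -2.74939990e-01] -15.752901043669679 [-0.3  0.2 -0.8 -0.5 -0.1  0.3  0.5 -0.4] [564.78337663  54.59899303  54.        ]
```

Emit:
apply_moves(commands=[[[-0.65, 0, 0.7, 0, 0, 0], [-0.65, 0, 0.7, 0, 0, 0], [-0.65, 0, 0.7, 0, 0, 0], [-0.65, 0, 0.7, 0, 0, 0], [-0.65, 0, 0.7, 0, 0, 0], [-0.65, 0, 0.7, 0, 0, 0], [-0.65, 0, 0.7, 0, 0, 0], [-0.65, 0, 0.7, 0, 0, 0]]])

```text
clock: 1.43
eef_pos: [508.7, -34.3, 222.5]
tool_rot: [-1.582, 0.003, -1.202]
force: [0.3, -1.0, -0.6]
width: 58.0
```

Emit:
apply_moves(commands=[[[-0.65, 0, 0.7, 0, 0, 0], [-0.65, 0, 0.7, 0, 0, 0], [-0.6, 0, 0.65, 0, 0, 0], [-0.4, 0, 0.4, 0, 0, 0], [0, 0, 0, 0, 1, 0], [0, 0, 0, 0, 1, 0], [0, 0, 0, 0, 1, 0], [0, 0, 0, 0, 1, 0]]])

```text
clock: 2.1
eef_pos: [569.4, 109.5, 218.1]
tool_rot: [-1.585, 0.007, -1.544]
force: [0.1, -0.7, -0.4]
width: 58.2
```

Emit:
apply_moves(commands=[[[0, 0, 0, 0, 1, 0], [0, 0, 0, 0, 1, 0], [0, 0, 0, 0, 1, 0], [0, 0, 0, 0.16, 0.4, 0], [0, 0, 0, 0, 0, 0]]])

```text
clock: 2.52
eef_pos: [567.7, 110.4, 215.7]
tool_rot: [-1.576, -0.0, -1.858]
force: [-1.0, 0.6, -1.0]
width: 58.3
```

```bash
cat > w.py <<'E'
from h import *
st=readout.read_state();Rm=R.from_euler("xyz",st["tool_rot"]).as_matrix()
print(st["clock"],st["eef_pos"].round(1),st["tool_rot"].round(4),st["force"].round(2),st["width"])
g=np.array([574.7,89.2,110.])
print("units to goal",(Rm.T@(g-st["eef_pos"])/40).round(3)); Rg=R.from_euler("xyz",[-np.pi/2,0,-np.pi/2-np.radians(15.5)])
print("turn units",(np.degrees((R.from_matrix(Rm).inv()*Rg).as_rotvec())/5).round(2))
E
python3 w.py
```

```text
2.5167 [567.7 110.4 215.7] [-1.5765e+00 -4.0000e-04 -1.8581e+00] [-0.96  0.58 -1.  ] 58.28654537777045
units to goal [0.457 2.64  0.333]
turn units [ 0.07 -0.19  0.  ]
```

Move above the press, to z of about 110 mm, then look.

Emit:
apply_moves(commands=[[[0.45, 0.2, 0.33, 0.07, -0.19, 0], [0, 0.6, 0, 0, 0, 0], [0, 0.6, 0, 0, 0, 0], [0, 0.6, 0, 0, 0, 0], [0, 0.45, 0, 0, 0, 0], [0, 0, 0, 0, 0, 0]]])

```text
clock: 3.02
eef_pos: [576.9, 89.5, 114.9]
tool_rot: [-1.568, 0.002, -1.831]
force: [-1.1, 0.2, -0.3]
width: 57.8
```

```bash
python3 w.py; python3 - <<'E'
from h import *
import pickle
D={n:eyes.get_image(n) for n in("top","side")};pickle.dump(D,open("d1.pkl","wb"))
b=np.array([584.3,123.9,75]);yw=np.radians(-15.5);y=np.array([-np.sin(yw),np.cos(yw),0]);S=np.r_[(b-72*y)[:2],54]
st=readout.read_state();Rm=R.from_euler("xyz",st["tool_rot"]).as_matrix();p=st["eef_pos"]
P=[b,S,p,p+36*Rm[:,0],p-36*Rm[:,0]]
ims=[]
for n,(x0,y0,x1,y1),F in(("top",(150,110,250,240),3.5),("side",(150,130,280,260),3.4)):
    d=D[n];im=cv2.resize(d["image"][y0:y1,x0:x1,::-1],None,fx=F,fy=F,interpolation=cv2.INTER_CUBIC)
    for i,q in enumerate(proj(d,P)):
        cv2.circle(im,tuple(int(v) for v in (q+.5-[x0,y0])*F),2,(0,255,0) if i<2 else (0,0,255),-1)
    ims.append(im)
h=max(map(len,ims));cv2.imwrite("pics/c2.png",np.hstack([np.pad(i,((0,h-len(i)),(0,0),(0,0))) for i in ims]))
E
```

```text
3.0167 [576.9  89.5 114.9] [-1.5684e+00  1.8000e-03 -1.8315e+00] [-1.07  0.23 -0.33] 57.8133714172282
units to goal [ 0.021  0.121 -0.052]
turn units [-0.03  0.11 -0.02]
```

View pics/c2.png

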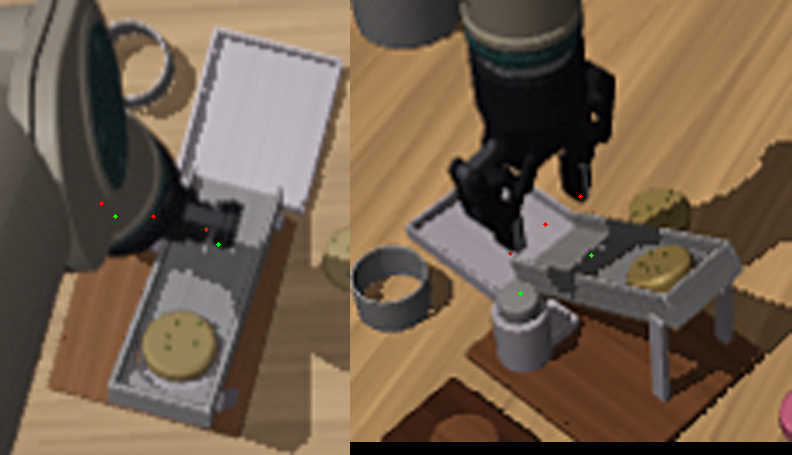

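Both finger tips line up with the button and the chute line; the tips in the side view are at (516,247) and (580,197). Now descend to just above the button.

Emit:
apply_moves(commands=[[[0.02, 0.3, -0.05, 0, 0.1, 0], [0, 0.3, 0, 0, 0, 0], [0, 0.12, 0, 0, 0, 0], [0, 0, 0, 0, 0, 0]]])

```text
clock: 3.45
eef_pos: [581.2, 90.4, 92.7]
tool_rot: [-1.556, 0.008, -1.839]
force: [0.5, 0.6, -0.0]
width: 57.8
```

```bash
python3 w.py; sleep 0; python3 w.py
```

```text
3.45 [581.2  90.4  92.7] [-1.556   0.0082 -1.8388] [ 0.49  0.62 -0.03] 57.823041354615256
units to goal [ 0.068 -0.434 -0.143]
turn units [-0.17  0.03 -0.09]
3.45 [581.2  90.4  92.7] [-1.556   0.0082 -1.8388] [ 0.49  0.62 -0.03] 57.823041354615256
units to goal [ 0.068 -0.434 -0.143]
turn units [-0.17  0.03 -0.09]
```

Emit:
apply_moves(commands=[[[0.07, 0.1, -0.2, -0.2, 0.03, -0.1], [0, 0, -0.05, -0.03, 0, 0]]])

```text
clock: 3.62
eef_pos: [571.3, 90.4, 89.5]
tool_rot: [-1.576, -0.0, -1.841]
force: [0.2, -0.5, -0.5]
width: 57.7
```

```bash
python3 w.py
```

```text
3.6167 [571.3  90.4  89.5] [-1.5758e+00 -2.0000e-04 -1.8414e+00] [ 0.16 -0.48 -0.54] 57.73175886890776
units to goal [ 0.007 -0.513  0.088]
turn units [ 0.06 -0.    0.  ]
```

Emit:
apply_moves(commands=[[[0.01, 0.1, 0.07, 0.06, 0, 0], [0, 0.1, 0, 0, 0, 0], [0, 0, 0, 0, 0, 0]]])

```text
clock: 3.87
eef_pos: [574.5, 89.7, 82.0]
tool_rot: [-1.569, 0.001, -1.841]
force: [-0.2, -1.0, 0.3]
width: 58.1
```

```bash
python3 w.py
```

```text
3.8667 [574.5  89.7  82. ] [-1.5688e+00  6.0000e-04 -1.8406e+00] [-0.24 -0.99  0.32] 58.09051035280077
units to goal [ 0.009 -0.7    0.01 ]
turn units [-0.02  0.01 -0.01]
```

```bash
python3 - <<'E'
from h import *
d=eyes.get_image("side");save(d,"s3.png",(170,150,290,250),6);e=eyes.get_image("top")
E
```

```text
(no output)
```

View pics/s3.png

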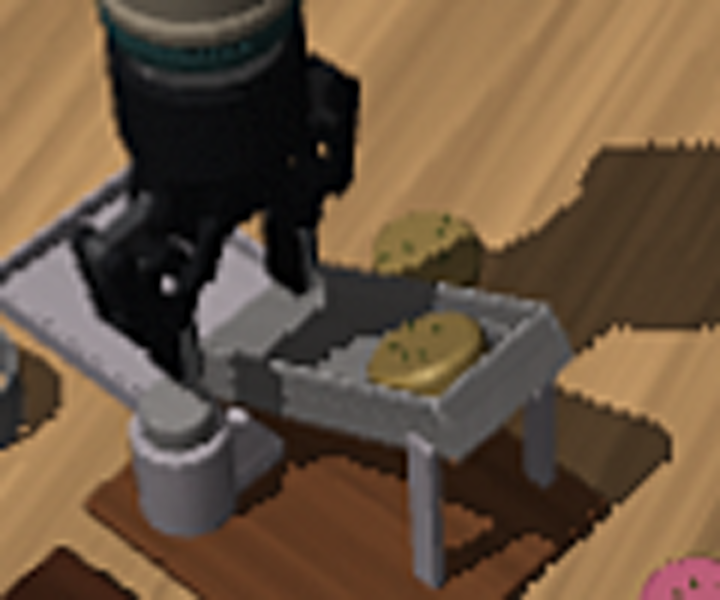

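Tip at (185,385) is above the button disc at (175,412), and the far tip at (300,290) is over the chute's middle line. Step down to feel the button.

Emit:
apply_moves(commands=[[[0, 0.12, 0, 0, 0, 0], [0, 0, 0, 0, 0, 0]]])

```text
clock: 4.13
eef_pos: [575.1, 89.6, 77.6]
tool_rot: [-1.568, 0.001, -1.841]
force: [-0.5, -1.0, -0.5]
width: 58.1
```

```bash
python3 w.py
```

```text
4.1333 [575.1  89.6  77.6] [-1.5675e+00  1.1000e-03 -1.8407e+00] [-0.46 -0.99 -0.45] 58.084815633642755
units to goal [ 0.012 -0.811 -0.004]
turn units [-0.04  0.01 -0.01]
```

Emit:
apply_moves(commands=[[[0, 0.12, 0, 0, 0, 0], [0, 0, 0, 0, 0, 0]]])

```text
clock: 4.3
eef_pos: [575.2, 89.6, 72.3]
tool_rot: [-1.567, 0.001, -1.841]
force: [-0.9, 1.4, 0.7]
width: 58.2
```

Emit:
apply_moves(commands=[[[0, 0.06, 0, 0, 0, 0], [0, 0, 0, 0, 0, 0]]])

```text
clock: 4.47
eef_pos: [575.6, 89.7, 69.7]
tool_rot: [-1.567, 0.001, -1.841]
force: [-0.6, 0.4, 2.2]
width: 57.8
```

```bash
python3 w.py;python3 - <<'E'
from h import *
d=eyes.get_image("side");save(d,"s4.png",(170,170,260,250),7)
E
```

```text
4.4667 [575.6  89.7  69.7] [-1.5668e+00  1.5000e-03 -1.8410e+00] [-0.64  0.42  2.23] 57.84256690610886
units to goal [ 0.016 -1.008 -0.014]
turn units [-0.05  0.   -0.02]
```

View pics/s4.png

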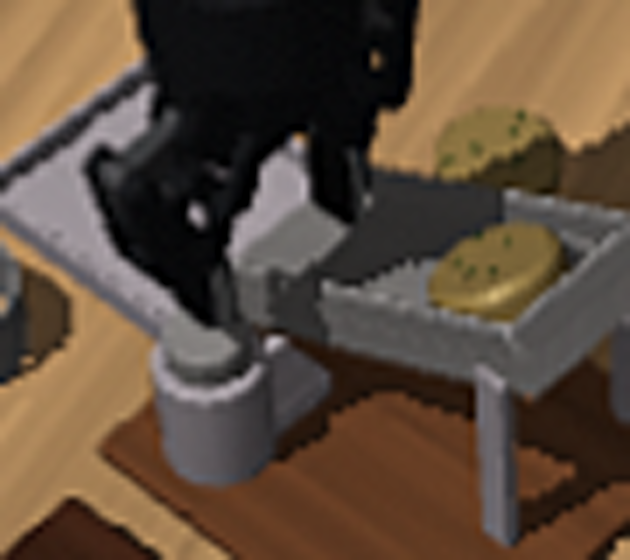

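Contact: about 2 N, with the tip on the button disc at (207,330) and the far finger in the chute. Now press down through the stroke.

Emit:
apply_moves(commands=[[[0, 0.15, 0, 0, 0, 0], [0, 0.15, 0, 0, 0, 0], [0, 0.1, 0, 0, 0, 0], [0, 0.05, 0, 0, 0, 0]]])

```text
clock: 4.85
eef_pos: [576.0, 89.7, 60.1]
tool_rot: [-1.566, 0.005, -1.841]
force: [-4.8, -1.4, 13.0]
width: 58.1
```

```bash
python3 w.py;python3 - <<'E'
from h import *
d=eyes.get_image("side");save(d,"s5.png",(170,170,260,250),7)
E
```

```text
4.85 [576.   89.7  60.1] [-1.5657  0.0047 -1.8407] [-4.82 -1.44 13.02] 58.055486945462036
units to goal [ 0.016 -1.247 -0.022]
turn units [-0.06  0.01 -0.05]
```

View pics/s5.png

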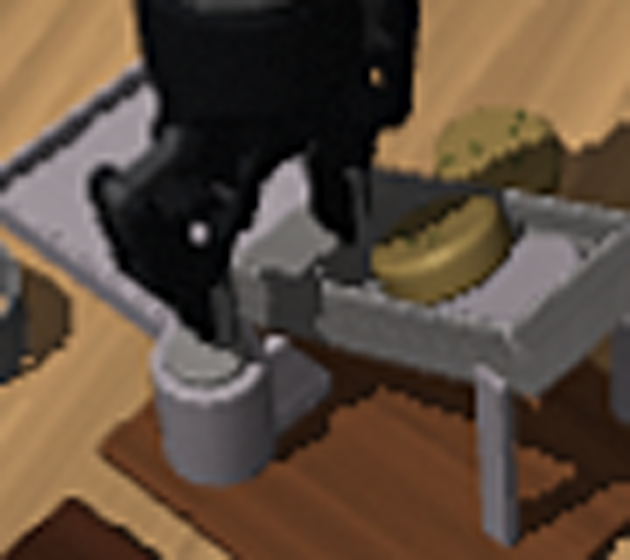

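The button is down (13 N) and the cake has just left the pocket, at (440,245). Hold and let it arrive.

Emit:
apply_moves(commands=[[[0, 0.03, 0, 0, 0, 0], [0, 0.03, 0, 0, 0, 0], [0, 0.03, 0, 0, 0, 0], [0, 0.03, 0, 0, 0, 0], [0, 0.03, 0, 0, 0, 0], [0, 0.03, 0, 0, 0, 0]]])

```text
clock: 5.4
eef_pos: [576.1, 89.8, 60.0]
tool_rot: [-1.563, 0.008, -1.84]
force: [-4.3, -0.6, 14.7]
width: 57.8
```

```bash
python3 w.py;python3 - <<'E'
from h import *
d=eyes.get_image("side");e=eyes.get_image("top")
a=cv2.resize(d["image"][170:250,170:260,::-1],None,fx=4.4,fy=4.4,interpolation=2);b=cv2.resize(e["image"][150:230,160:250,::-1],None,fx=4.4,fy=4.4,interpolation=2)
cv2.imwrite("pics/s6.png",np.hstack([a,b]))
E
python3 w.py
```

```text
5.4 [576.1  89.8  60. ] [-1.5634  0.0081 -1.8399] [-4.26 -0.6  14.7 ] 57.77645596395874
units to goal [ 0.013 -1.251 -0.02 ]
turn units [-0.08  0.02 -0.09]
5.5 [576.   89.8  60. ] [-1.5634  0.0081 -1.84  ] [-3.86 -1.09 16.03] 57.980192168842684
units to goal [ 0.013 -1.251 -0.019]
turn units [-0.08  0.01 -0.09]
```

View pics/s6.png

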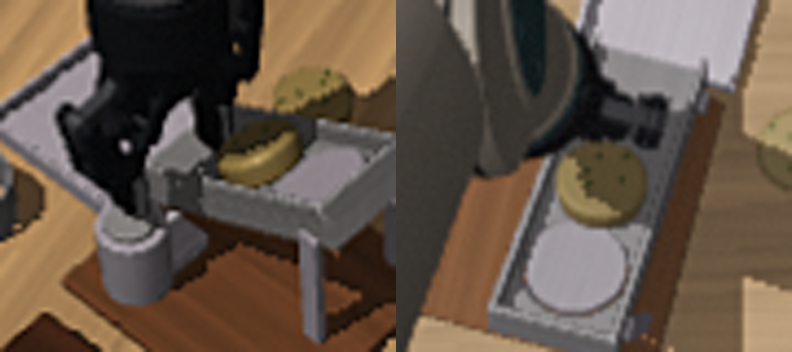

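The cake lies on the chute against the stopping finger (right image, cake at (600,183)), and the pocket floor is raised flush. I'll check position and rest numerically, then hold.

Emit:
apply_moves(commands=[[[0, 0.03, 0, 0, 0, 0], [0, 0.03, 0, 0, 0, 0], [0, 0.03, 0, 0, 0, 0], [0, 0.03, 0, 0, 0, 0]]])

```text
clock: 5.83
eef_pos: [576.1, 89.8, 59.9]
tool_rot: [-1.562, 0.01, -1.839]
force: [-4.1, -1.0, 14.9]
width: 58.0
```

```bash
python3 - <<'E'
from h import *
yw=np.radians(-15.5);x=np.array([np.cos(yw),np.sin(yw),0]);y=np.array([-x[1],x[0],0]);X=x*np.cos(.4887)-np.array([0,0,np.sin(.4887)]);Z=np.cross(X,y)
S=np.r_[(np.array([584.3,123.9,0])-72*y)[:2],54]
for i in range(3):
  for n,c0 in(("top",(205,191)),("side",(228,204))):
    d=eyes.get_image(n);h=cv2.cvtColor(d["image"],cv2.COLOR_RGB2HSV);m=cv2.inRange(h,(15,80,40),(32,255,255));k=np.zeros_like(m);cv2.circle(k,c0,13,255,-1)
    n_,l,s,c=cv2.connectedComponentsWithStats(m&k);j=1+np.argmax(s[1:,4]);b=s[j];u=b[0]+b[2]/2-.5,b[1]+b[3]/2-.5
    o,r=ray(d,*u);p=o+r*(Z@(S+14*Z-o))/(Z@r);q=p-S;print(n,b,c[j].round(2),"x %.1f y %.1f"%(q@X,q@y))
E
python3 w.py
```

```text
top [196 182  21  20 318] [206.31 191.35] x -45.7 y 1.8
side [219 197  20  16 211] [228.84 204.53] x -50.1 y 7.5
top [196 182  21  20 317] [206.34 191.35] x -45.7 y 1.8
side [219 197  20  16 213] [228.85 204.57] x -50.1 y 7.5
top [196 182  21  20 317] [206.29 191.37] x -45.7 y 1.8
side [219 197  20  16 211] [228.95 204.56] x -50.1 y 7.5
6.1333 [576.   89.8  59.9] [-1.5625  0.0101 -1.8395] [-3.67 -1.12 15.41] 57.95496114222356
units to goal [ 0.011 -1.253 -0.018]
turn units [-0.1   0.02 -0.12]
```

```bash
python3 -c "
from cell import finish_job
print(finish_job())"
```

```text
the job is handed in; nothing more can be done
None
```

I pressed the ejector button fully down with one finger and caught the cake on the chute with the other. The job was handed in while holding, at 6.1 s on the clock; no verdict is reported.

- **Button:** the finger travelled about 10 mm after touching it and ended against a firm stop, pushing with about 15 N. The raised pocket floor in the picture agrees. The stroke itself cannot be read directly.
- **Cake:** it did not move over three consecutive image pairs. Its centre measured 46 mm up-slope of chute_stop and 2 mm off the middle line from the top camera. The side camera gave 50 mm and 7.5 mm, a disagreement of about 5 mm. Both are inside the limits.
- **Contact with the cake:** I inferred this, because its push is too small to feel at the wrist. A cake leaning with its top edge on the upright finger would sit at about −45.9 mm, which matches the top camera's −45.7 mm.
- **Other things on the table:** I kept the arm clear of them and the last pictures show no change near the press, but I did not re-measure their positions.

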